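# Set the swing guide over the gear and lock it

### The job

Get the guide fixture ready for the toothed gear: push the swing arm round with a fingertip until its guide bush stands centred over the bore of the gear, then push the black lock lever clockwise (seen from above) all the way to its stop, leaving the arm where you set it. Only push: pick nothing up, and leave the three workpieces on their seats and everything else on the bench where it is.

Things in the scene. Friction and masses are not known exactly. Their poses are not given: they have to be found in the camera images.
- pivot (a point): The vertical pivot axis of the swing arm and of the lock lever, at mid-height of the swing arm (64 mm above the bench). It stands on a dark steel base plate 200 x 250 x 12 mm fixed to the bench, its axis parallel to z. The x axis of this frame is the plate's x axis: three seats for workpieces lie round the pivot at 95 mm radius, one straight towards -x of this frame and the others 0.9 rad to each side of it.
- guide_arm (a joint): Angle (rad) of the aluminium swing arm about the pivot. 0: the arm points to -x of pivot's frame; growing = anticlockwise seen from above; limits -1.25 and 1.25. The arm is a bar 24 mm wide and 16 mm thick, lying 56 to 72 mm above the bench, 153 mm long from the pivot. It swings freely over the workpieces and needs about 0.25 N m to turn (some 2 N at 130 mm from the pivot) and stays where it is left.
- bush (a point): Centre of the underside of the guide bush: a dark steel tube in the swing arm at 95 mm from the pivot, 36 mm outside, 16 mm bore, from 46 to 78 mm above the bench. It moves with the arm.
- guide_end (a point): Middle of the swing arm's free end face, 153 mm from the pivot, 64 mm above the bench.
- lock_lever (a joint): Angle (rad) of the black lock lever about the pivot, turning clockwise seen from above as it grows. 0: it points to +y of pivot's frame; stop at 1.5, where it points nearly to +x. It starts loose, between 0 and 0.35. Needs about 0.12 N m (2 N at 60 mm from the pivot), stays where it is left. It turns by itself and does not carry the swing arm along.
- lever_end (a point): End of the lock lever, 77 mm from the pivot. The lever is a bar 14 mm wide lying 86 to 104 mm above the bench, over the swing arm (whose top is at 72 mm); its round hub, 30 mm wide, reaches to 106 mm. At the end of its travel a 10 mm stop pin stands beside it, on its clockwise side, 42 mm from the pivot and as tall as the lever's top.
- gear_bore (a point): Centre of the bore (20 mm) in the top face of the toothed gear: steel, 14 teeth, 65 mm over the teeth, 28 mm high with its hub, loose on a low spigot in one of the three seats (any of them). Its top is 40 mm above the bench.
- flange_bore (a point): Centre of the top of the plain round flange (64 mm disc with a 36 mm neck, 28 mm high), loose on another seat. Not to be used.
- hex_bore (a point): Centre of the top of the hexagonal block (53 mm over the flats, 28 mm high, 20 mm bore), loose on another seat. Not to be used.
- paste_tin: Small tin, 32 mm wide, 28 mm high, standing on a rear corner of the base plate. Origin under its centre.
- tap_wrench: Tap wrench lying on the bench, a 270 mm bar along its x with a block in the middle. Origin under its centre.
- spanner: Spanner lying on the bench.
- pipe_stub: Short steel pipe standing on the bench, 48 mm wide, 70 mm high. Origin under its centre.
- oil_bottle: Grey oil bottle standing on the bench, 60 mm wide, 110 mm high. Origin under its centre.

How it is judged (in metres and radians):
On the way, in this order (a step that is already met when the one before it is completed fails the run):
1. the guide bush stands still, centred over the gear's bore within 5 mm, with the lock lever still loose (below 0.7 rad) (horizontal distance between bush and gear_bore below 0.005 m and value of joint lock_lever below 0.7 rad and velocity of joint guide_arm between -0.03 and 0.03 rad/s), for 0.3 s.
2. the lock lever reaches its stop (above 1.4 rad) (value of joint lock_lever above 1.4 rad), for 0.2 s.
At the end, for the whole second after the job is handed in: The guide bush is within 5 mm (horizontally) of the gear's bore and still, the lock lever is at its stop (above 1.4 of 1.5 rad), the three workpieces sit upright on their seats within 10 mm of where they were, and the bystanders are at rest (horizontal distance between bush and gear_bore below 0.005 m and value of joint lock_lever above 1.4 rad and velocity of joint guide_arm between -0.03 and 0.03 rad/s and distance of each of gear_bore, flange_bore, hex_bore from where it was at the start of the episode below 0.01 m and angle between each of gear_bore, flange_bore, hex_bore's own z axis and vertical below 0.1 rad and linear speed of each of paste_tin, tap_wrench, spanner, pipe_stub, oil_bottle below 0.02 m/s); the robot touches nothing.
It fails at once if a workpiece is lifted or pushed off its seat (moved more than 10 mm) (distance of any of gear_bore, flange_bore, hex_bore from where it was at the start of the episode above 0.01 m).
It fails at once if a bystander on the bench is moved by more than 20 mm (distance of any of paste_tin, tap_wrench, spanner, pipe_stub, oil_bottle from where it was at the start of the episode above 0.02 m).
It also fails if it takes over 70 s, if anything falls off the work surface, if the arm or the gripper's body presses on something with over 40 N, if the wrist force passes 120 N, or if a joint passes its speed limit or range.

### The arm

A 7-joint arm with a two-finger parallel gripper is mounted at the origin on the work surface. World frame = base frame: x ahead of the robot, y to its left, z up, the work surface at z = 0. Lengths are in mm, angles in rad, forces in N, time in s.
With the tool pointing down it reaches from about 400 to 900 mm from the base axis. Payload 5.6 kg.
Tool frame: the origin (TCP) lies midway between the tips of the shut fingers; the grasp point (between the pads) lies 19 mm behind it (manip.grip_point_offset is the distance from the TCP to the grasp point, in mm); z points along the fingers, y is the direction in which the jaws open and shut (so a half turn about z gives the same grasp; the last joint's range is limited). The gripper opens to 92 mm and grips with 3 to 60 N. Pads are 20 mm wide; open, the fingers measure 128 mm over their backs; the gripper's body (75 mm by 189 mm) begins 69 mm behind the grasp point.
Start: joints at [1.209, 0.468, -0.012, 1.603, 0.006, 1.071, -0.056], TCP at [203.685, -617.27, 175.192] pointing down, gripper open.
Joint ranges: [-2.53, 2.53], [-0.31, 2.02], [-1.57, 1.55], [0.28, 2.44], [-1.29, 4.43], [0.15, 1.84], [-2.92, 2.92]. Speed limits (rad/s): [2.57, 2.57, 3.14, 3.14, 3.14, 3.14, 3.14].

### API

Orientations are given as a unit quaternion [x, y, z, w].
In Python, from bench import manip, eyes gives the robot as it stands.
- The arm moves only by the tool carry_out, never from a script. Its argument "series" is one flat list of numbers, 5 for each row, row after row: the gripper's target within -1 to 1 (fully open at 1, half-way at 0, shut at -1), then the shift along the tool's x, y, z in cm, then the turn about the tool's z in degrees. A call has 1 to 10 rows; each row is the pose to reach, as a shift and turn from the pose measured when the call began, along the tool's axes at that moment; what a row does not reach only later rows make up. A row lasts 1/8 s, in which the tool goes at most 62.5 mm and 10.7 degrees, less where a joint would pass 70% of its speed; a pose out of reach is approached as far as the arm can. A call with a gripper value outside its range is refused whole. The fingers move at their own pace and stop on an object; "grip_force" is the grip in N (left out, the last holds). Time passes only in rows, so rows that repeat a pose let the fingers close. It gives the time, the measured TCP pose, the force and the opening at its end, in the units of the state.
- manip.sense(): the state, without advancing time (a new reading comes with each control period).
- eyes.snapshot(name): name is "scene" or "side" or "wrist"; returns the picture (480x640x3 uint8, blue, green, red); there is no depth.
- eyes.camera_model(name): a dict with "mtx" (3x3 intrinsics, pixels), "dist_coeffs" ([k1, k2, p1, p2, k3] as OpenCV has them; the pictures are not rectified), "R" (3x3) and "t" (3): a world point X has camera coordinates R X + t; the wrist camera has in their place "T_tool_cam" (4x4, takes a point from camera to tool coordinates, whose origin is the TCP and whose axes are the flange's). Camera axes: x right, y down, z forward; pixel columns grow to the right and rows downward; lengths in mm; the calibration is good to about 2 mm. A picture is of the moment at which its call begins: read the wrist's pose just before it. camera_model takes no time and is no camera call.
- manip.close_job(): hands the job in, once; it reports no verdict.
The state is a dict: "clock": time; "q": joint angles; "dq": joint speeds; "joint_efforts": joint torques, N m; "tcp_pos": TCP position; "eef_rot": TCP orientation; "contact_force": force on the tool from outside, world axes, zero at the start; "ft_torque": the same for the moment, N m; "gripper_width": finger opening in mm.
Only numpy, scipy, OpenCV 4.12 (cv2) and the standard library are available. Lean on these libraries where they do the work, as an engineer would, in place of code of your own. Each camera call takes 0.05 s, during which the arm holds its last target.

## Working session

There is one attempt and no reset: what is moved stays moved. The work goes in short steps, Python scripts to look and compute and a tool call to move; the robot and the scene stay as the last step left them, time stands still between calls to the robot, and variables do not carry over. Pictures are saved under pics/ and viewed, and the job is handed in when it is done.

Besides the shell and the picture viewer there is one more tool, called after "Call:" as name(argument=value, ...) on one line, values as JSON. carry_out: Moves the arm, as the interface text tells. Its arguments: {"type":"object","properties":{"series":{"type":"array","items":{"type":"number"}},"grip_force":{"type":"number"}},"required":["series"]}

```bash
mkdir -p pics; python3 - <<'E'
from bench import manip, eyes
import cv2
print(manip.sense())
for n in("scene","side","wrist"):
    cv2.imwrite(f"pics/{n}0.png",eyes.snapshot(n)); print(n,eyes.camera_model(n))
E
```

```text
{'clock': 0.0, 'q': array([ 1.20897702,  0.46840392, -0.0115952 ,  1.60360731,  0.00598803,
        1.07140245, -0.05628576]), 'dq': array([ 1.38113841e-03,  9.41622293e-04,  4.64808668e-04, -2.34190016e-03,
        1.18491897e-03,  1.05131155e-03, -3.40381976e-05]), 'joint_efforts': array([ 3.39153303e-04, -5.20565772e+01, -1.20739464e-02, -2.43747872e+01,
       -5.65016409e-02,  1.72640855e-02,  1.48974482e-04]), 'tcp_pos': array([ 203.46303318, -616.64924385,  174.22980532]), 'eef_rot': array([ 9.87325719e-01,  1.58704524e-01, -1.99391635e-04, -8.70726044e-04]), 'contact_force': array([-0.65823314, -0.15644691, -0.00725071]), 'ft_torque': array([ 0.03940851,  0.01399609, -0.00292504]), 'gripper_width': 91.99566498496107}
scene {'mtx': array([[461.04759031,   0.        , 320.60920712],
       [  0.        , 461.04759031, 237.29517364],
       [  0.        ,   0.        ,   1.        ]]), 'dist_coeffs': array([-0.09836993,  0.        ,  0.        ,  0.        ,  0.        ]), 'R': array([[ 0.77311944,  0.6341832 , -0.00989923],
       [ 0.3431365 , -0.43133486, -0.83439054],
      
[... 478 characters left out ...]
68, -0.80392638, -0.58239786]]), 't': array([ 544.19484997,  139.44454199, 1153.61039123])}
wrist {'mtx': array([[424.8385885 ,   0.        , 313.12139531],
       [  0.        , 424.8385885 , 240.48794744],
       [  0.        ,   0.        ,   1.        ]]), 'dist_coeffs': array([0.01245253, 0.        , 0.        , 0.        , 0.        ]), 'T_tool_cam': array([[ 2.92928808e-04, -9.69601308e-01, -2.44690044e-01,
         6.76289846e+01],
       [ 9.99999873e-01,  1.83835322e-04,  4.68681931e-04,
        -8.24246449e-01],
       [-4.09451940e-04, -2.44690150e-01,  9.69601239e-01,
        -2.07588719e+02],
       [ 0.00000000e+00,  0.00000000e+00,  0.00000000e+00,
         1.00000000e+00]])}
```

View pics/scene0.png

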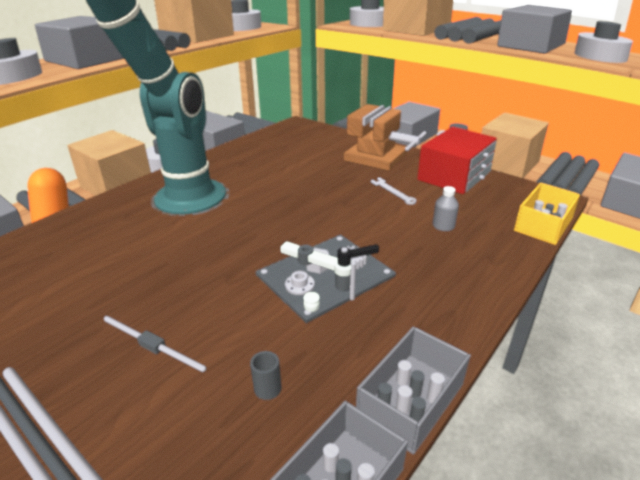

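View pics/side0.png

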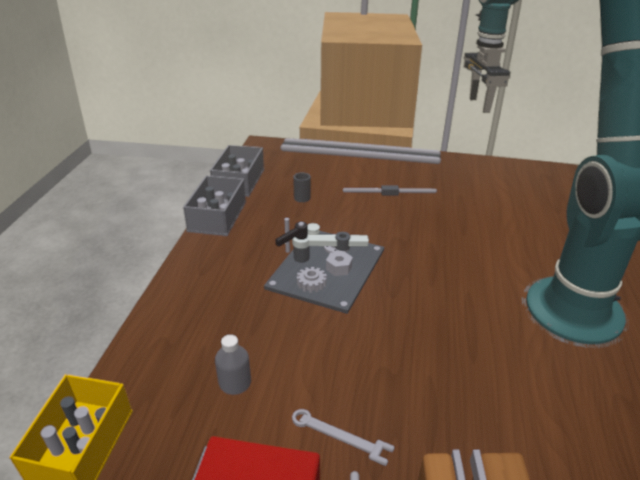

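View pics/wrist0.png

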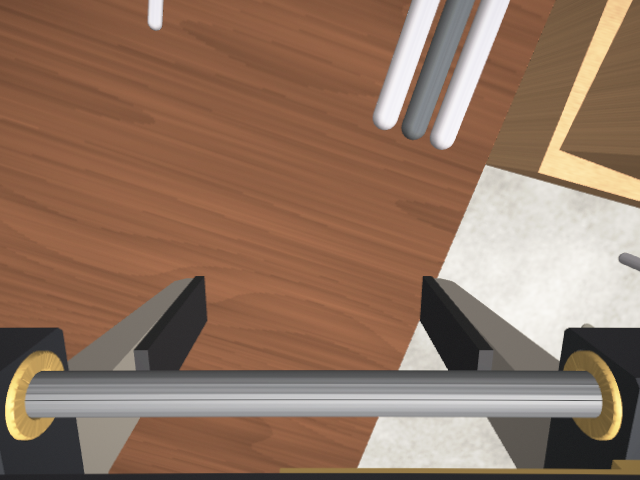

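```bash
python3 - <<'E'
import cv2
a=cv2.imread("pics/scene0.png")[220:330,240:410]; b=cv2.imread("pics/side0.png")[210:315,255:395]
cv2.imwrite("pics/s0z.png",cv2.resize(a,None,fx=4.5,fy=4.5,interpolation=cv2.INTER_CUBIC))
cv2.imwrite("pics/d0z.png",cv2.resize(b,None,fx=5,fy=5,interpolation=cv2.INTER_CUBIC))
E
```

```text
(no output)
```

View pics/s0z.png

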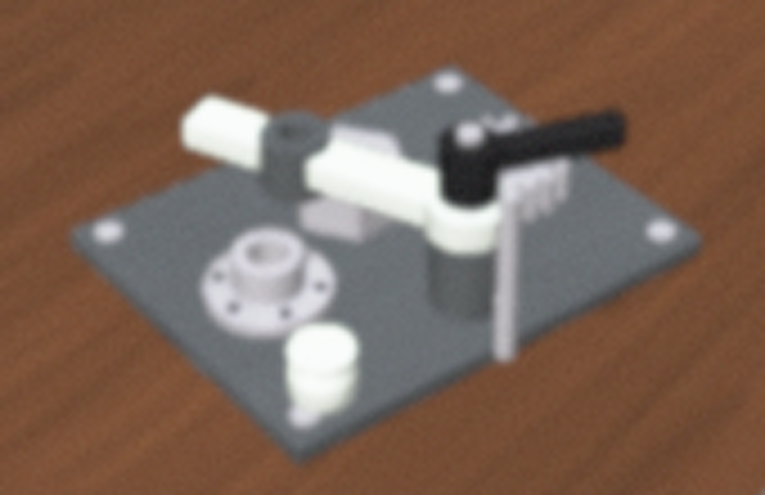

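View pics/d0z.png

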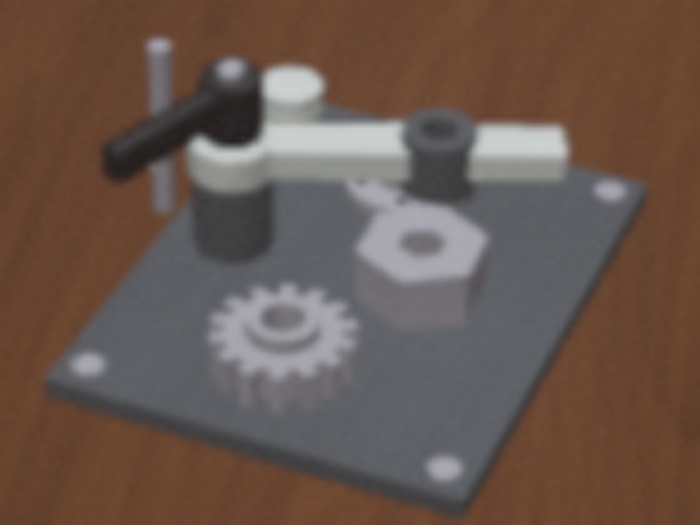

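```bash
cat > h.py <<'E'
import numpy as np, cv2
from bench import manip, eyes
from scipy.spatial.transform import Rotation as Ro
def rayc(name,px,pose=None):
    c=eyes.camera_model(name)
    n=cv2.undistortPoints(np.array([[px]],float),np.array(c["mtx"]),np.array(c["dist_coeffs"]))[0,0]
    d=np.array([n[0],n[1],1.])
    if "R" in c:
        R=np.array(c["R"]);t=np.array(c["t"]); return -R.T@t,R.T@d
    T=np.array(c["T_tool_cam"]);p,q=pose;Rw=Ro.from_quat(q).as_matrix()
    return Rw@T[:3,3]+p, Rw@T[:3,:3]@d
def onz(name,px,z,pose=None):
    o,d=rayc(name,px,pose); return o+d*(z-o[2])/d[2]
def tri(rs):
    A=np.zeros((3,3));b=np.zeros(3);
    for o,d in rs:
        d=d/np.linalg.norm(d);P=np.eye(3)-np.outer(d,d);A+=P;b+=P@o
    x=np.linalg.solve(A,b)
    return x,[np.linalg.norm(np.cross(x-o,d/np.linalg.norm(d))) for o,d in rs]
def proj(name,X,pose=None):
    c=eyes.camera_model(name);X=np.atleast_2d(np.asarray(X,float))
    if "R" in c: R=np.array(c["R"]);t=np.array(c["t"])
    else:
        T=np.array(c["T_tool_cam"]);p,q=pose;W=np.eye(4);W[:3,:3]=Ro.from_quat(q).as_matrix();W[:3,3]=p
        M=np.linalg.inv(W@T);R=M[:3,:3];t=M[:3,3]
    return cv2.projectPoints(X,cv2.Rodrigues(R)[0],t,np.array(c["mtx"]),np.array(c["dist_coeffs"]))[0][:,0]
E
python3 - <<'E'
from h import *
np.set_printoptions(precision=1,suppress=True)
S=lambda x,y:((x+.5)/4.5-.5+240,(y+.5)/4.5-.5+220)
D=lambda x,y:((x+.5)/5-.5+255,(y+.5)/5-.5+210)
print("screws scene",[onz("scene",S(*p),13)[:2] for p in((447,82),(107,231),(661,231),(303,415))])
print("screws side",[onz("side",D(*p),13)[:2] for p in((88,364),(445,468),(610,190))])
print("hubtop",onz("scene",S(468,132),107),onz("side",D(231,68),107),tri([rayc("scene",S(468,132)),rayc("side",D(231,68))]))
print("gear",onz("side",D(283,318),40)); print("hex",onz("side",D(421,242),40)); print("flange",onz("scene",S(268,250),40))
print("bushtop",onz("scene",S(297,133),78),onz("side",D(438,128),78))
print("lever end",onz("scene",S(622,130),95),onz("side",D(118,160),95))
print("pin",onz("side",D(158,46),104))
print("bottle",onz("side",(233,340),110),"tin",onz("scene",S(322,342),40),onz("side",D(292,85),40),"pipe",onz("scene",(265,362),70),"pipe",onz("side",(302,178),70))
print("wrench",[onz("scene",p,5) for p in((107,319),(203,369))],"span",[onz("side",p,5) for p in((300,415),(385,455))])
E
```

```text
screws scene [array([499.8,  82.5]), array([ 448.5, -132.3]), array([666.5,  41.8]), array([ 614.2, -173. ])]
screws side [array([667.4,  40.9]), array([502.2,  81. ]), array([ 450.4, -133.3])]
hubtop [618.  -57.8 107. ] [623.  -64.9 107. ] (array([621.4, -61.2, 109.9]), [np.float64(0.7939416848167002), np.float64(0.7939416848166875)])
gear [582.1  26.4  40. ]
hex [530.5 -39.4  40. ]
flange [ 545.8 -118.1   40. ]
bushtop [529.4 -76.4  78. ] [529.1 -76.5  78. ]
lever end [663.4   2.3  95. ] [660.8  -1.8  95. ]
pin [660.5 -81.3 104. ]
bottle [664.1 316.9 110. ] tin [ 609.2 -153.    40. ] [ 611.4 -155.5   40. ] pipe [ 681.  -353.3   70. ] pipe [ 676.  -341.3   70. ]
wrench [array([ 303.8, -445. ,    5. ]), array([ 561.6, -399.2,    5. ])] span [array([537.9, 371.7,   5. ]), array([387.1, 425.8,   5. ])]
```

Call:
carry_out(series=[0,4,-4,0,1,0,8,-8,0,2,0,12,-12,0,3,0,17,-16,0,4,0,22,-21,0,5,0,27,-25,0,6,0,31.5,-30,0,7,0,36,-34,0,8,0,40,-38,0,9,0,43.9,-41.7,0,9.3])

```text
clock: 1.4
tcp_pos: [490.3, -81.5, 175.1]
eef_rot: [0.997, 0.078, -0.0, -0.0]
contact_force: [0.9, -0.3, -0.6]
gripper_width: 45.8
```

Call:
carry_out(series=[0,0,0,0,0,0,0,0,0,0])

```text
clock: 1.65
tcp_pos: [489.8, -81.9, 174.8]
eef_rot: [0.997, 0.078, -0.001, -0.0]
contact_force: [-0.2, -0.5, 0.3]
gripper_width: 45.9
```

```bash
python3 - <<'E'
from h import *
import pickle
s=manip.sense();print(s["clock"],s["tcp_pos"],s["eef_rot"],s["gripper_width"],s["contact_force"])
im=eyes.snapshot("wrist");cv2.imwrite("pics/w1.png",im);pickle.dump((s["tcp_pos"],s["eef_rot"]),open("w1.p","wb"))
cv2.imwrite("pics/w1.png",im)
E
```

```text
1.65 [489.82941932 -81.87520718 174.75612438] [ 9.96949642e-01  7.80447686e-02 -5.53101005e-04 -3.44612527e-04] 45.934300290861366 [-0.20082257 -0.46160155  0.30978487]
```

View pics/w1.png

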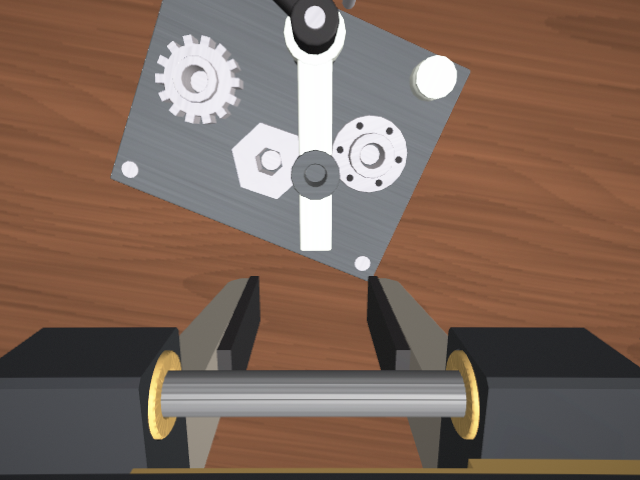

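```bash
python3 - <<'E'
import cv2
im=cv2.imread("pics/w1.png")
a=cv2.resize(im[30:130,150:250],None,fx=4,fy=4,interpolation=cv2.INTER_CUBIC)
b=cv2.resize(im[0:100,265:365],None,fx=4,fy=4,interpolation=cv2.INTER_CUBIC)
cv2.imwrite("pics/w1z.png",cv2.hconcat([a,b]))
E
```

```text
(no output)
```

View pics/w1z.png

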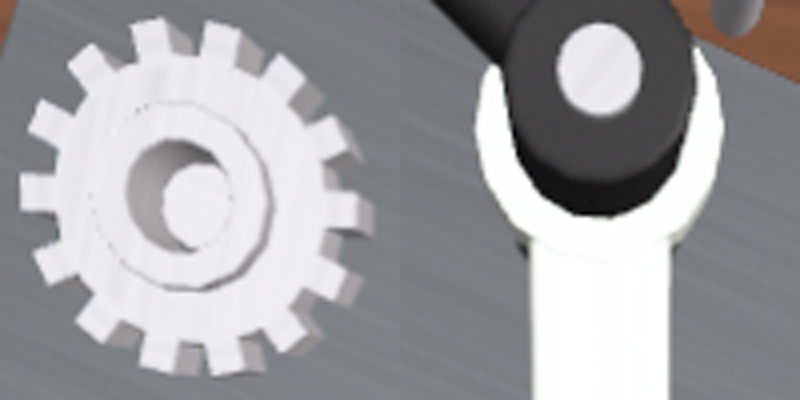

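```bash
python3 - <<'E'
from h import *
import pickle
np.set_printoptions(precision=1,suppress=True)
P=pickle.load(open("w1.p","rb"))
w=lambda p,z:onz("wrist",p,z,P)
g=w((194.6,78.4),40); pv=w((314.6,16.9),108); b=w((315.5,174),78); h=w((270.5,160.5),40); f=w((370,154.5),40)
im=cv2.imread("pics/w1.png"); m=cv2.inRange(im[140:205,290:342],(50,50,50),(110,110,110))
print("gear",g,"piv",pv,"bush",b,"hex",h,"fl",f)
print("dists",np.linalg.norm((g-pv)[:2]),np.linalg.norm((b-pv)[:2]))
print("screws",w((130,169.5),13),w((362.5,264),13))
for q in(g,b): d=(q-pv)[:2]; print(np.arctan2(d[1],d[0])%6.2832)
E
```

```text
gear [581.8  24.   40. ] piv [621.6 -61.4 108. ] bush [528.9 -76.8  78. ] hex [530.3 -40.7  40. ] fl [ 547.2 -117.7   40. ]
dists 94.1327688161164 94.00764156233434
screws [501.8  79.7  13. ] [ 449.4 -133.1   13. ]
2.0067189447526745
3.3068379030620476
```

Call:
carry_out(series=[0,0,0.1,4,0,0,0,0.1,8,0,0,0,0.1,10.5,0,0,0,0.1,11.6,0,0,0,0.1,11.6,0])

```text
clock: 2.33
tcp_pos: [489.1, -84.8, 58.6]
eef_rot: [0.997, 0.076, -0.001, -0.0]
contact_force: [0.1, 0.3, 0.6]
gripper_width: 46.0
```

```bash
cat >> h.py <<'E'
PV=np.array([621.6,-61.4]); GA=2.0067
def arc(phis,r,z=None,turn_with=True):
    s=manip.sense();p=s["tcp_pos"];R=Ro.from_quat(s["eef_rot"]).as_matrix()
    a=np.arctan2(R[1,0],R[0,0]); out=[]
    for ph in phis:
        X=np.array([*(PV+r*np.array([np.cos(ph),np.sin(ph)])),p[2] if z is None else z])
        d=R.T@(X-p)/10; want=ph-np.pi
        t=-np.degrees((want-a+np.pi)%(2*np.pi)-np.pi)
        out.append([*np.round(d,2),round(t,1)])
    return out
E
python3 - <<'E'
from h import *
s=manip.sense();p=s["tcp_pos"];print(p,s["contact_force"],np.arctan2(*(p[:2]-PV)[::-1])%6.2832,np.hypot(*(p[:2]-PV)))
for r in arc(3.307-np.radians(4)*np.arange(1,11),133,59): print(r)
E
```

```text
[489.11173417 -84.75019369  58.59904112] [0.10313733 0.27261345 0.56598861] 3.3160592924562935 134.53019039478676
[np.float64(0.17), np.float64(-1.05), np.float64(-0.04), np.float64(3.3)]
[np.float64(0.26), np.float64(-1.98), np.float64(-0.04), np.float64(7.3)]
[np.float64(0.41), np.float64(-2.89), np.float64(-0.04), np.float64(11.3)]
[np.float64(0.62), np.float64(-3.8), np.float64(-0.04), np.float64(15.3)]
[np.float64(0.89), np.float64(-4.68), np.float64(-0.04), np.float64(19.3)]
[np.float64(1.23), np.float64(-5.55), np.float64(-0.04), np.float64(23.3)]
[np.float64(1.63), np.float64(-6.39), np.float64(-0.04), np.float64(27.3)]
[np.float64(2.08), np.float64(-7.2), np.float64(-0.04), np.float64(31.3)]
[np.float64(2.59), np.float64(-7.97), np.float64(-0.04), np.float64(35.3)]
[np.float64(3.15), np.float64(-8.71), np.float64(-0.04), np.float64(39.3)]
```

Call:
carry_out(series=[0,0.15,-1.05,0,3.3,0,0.25,-2,0,7.3,0,0.4,-2.9,0,11.3,0,0.6,-3.8,0,15.3,0,0.9,-4.7,0,19.3,0,1.25,-5.55,0,23.3,0,1.65,-6.4,0,27.3,0,2.1,-7.2,0,31.3,0,2.6,-8,0,35.3,0,3.15,-8.7,0,39.3])

```text
clock: 3.58
tcp_pos: [508.3, 6.0, 60.2]
eef_rot: [0.964, -0.265, 0.0, -0.0]
contact_force: [-0.7, -0.1, -0.3]
gripper_width: 46.1
```

```bash
python3 - <<'E'
from h import *
s=manip.sense();p=s["tcp_pos"];a=np.arctan2(*(p[:2]-PV)[::-1])%6.2832;print(p,s["contact_force"],a,np.hypot(*(p[:2]-PV)))
e=GA-.083+.05
for r in arc(np.linspace(2.609,e,11)[1:],133,59): print([float(x) for x in r])
cv2.imwrite("pics/w2.png",eyes.snapshot("wrist"))
E
```

```text
[508.28556623   6.02839628  60.15603136] [-0.65269011 -0.11356999 -0.31781711] 2.604816621784611 131.85882422194715
[-0.09, -0.79, 0.12, 3.4]
[-0.01, -1.63, 0.12, 7.1]
[0.12, -2.46, 0.12, 10.7]
[0.3, -3.29, 0.12, 14.4]
[0.54, -4.1, 0.12, 18.0]
[0.82, -4.9, 0.12, 21.6]
[1.16, -5.67, 0.12, 25.3]
[1.54, -6.42, 0.12, 28.9]
[1.98, -7.15, 0.12, 32.6]
[2.45, -7.85, 0.12, 36.2]
```

View pics/w2.png

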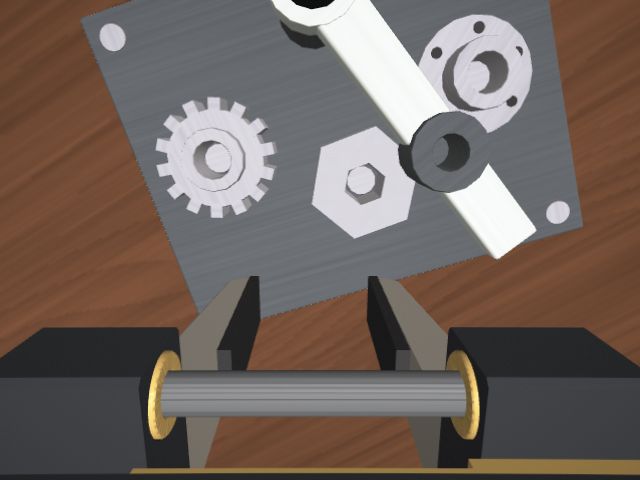

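```bash
python3 - <<'E'
from h import *
s=manip.sense();P=(s["tcp_pos"],s["eef_rot"])
out=[]
for n,f in(("scene",(250,200)),("side",(260,150))):
    im=eyes.snapshot(n);cv2.imwrite(f"pics/{n}2.png",im)
    R=Ro.from_quat(P[1]).as_matrix()
    pts=[P[0]+R@np.array(v) for v in((0,0,0),(0,0,-19),(0,0,-88),(0,23,0),(0,-23,0))]
    for q in proj(n,pts): cv2.circle(im,tuple(int(round(x)) for x in q),1,(0,0,255),-1)
    x,y=f; out.append(cv2.resize(im[y:y+150,x:x+130],None,fx=3,fy=4-1,interpolation=cv2.INTER_CUBIC))
cv2.imwrite("pics/c2.png",cv2.hconcat(out))
E
```

```text
(no output)
```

View pics/c2.png

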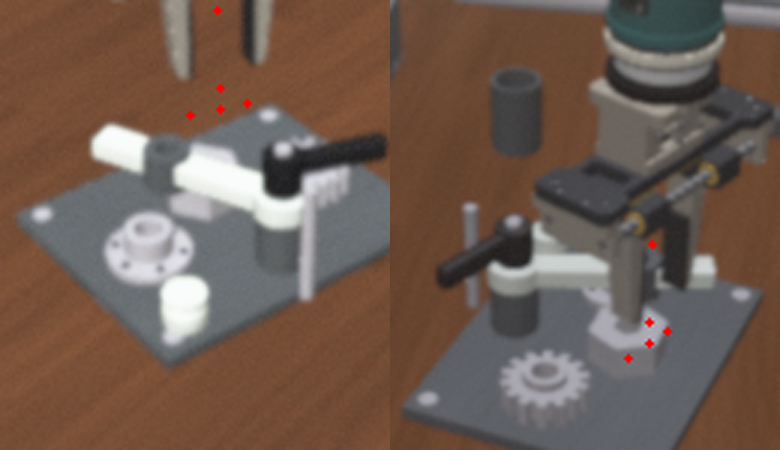

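```bash
python3 - <<'E'
from h import *
np.set_printoptions(precision=1,suppress=True)
x,e=tri([rayc("scene",(323.3,223.3)),rayc("side",(348.5,252))]);s=manip.sense()
print(x,e,s["tcp_pos"]); R=Ro.from_quat(s["eef_rot"]).as_matrix(); print(R.T@(x-s["tcp_pos"]))
E
```

```text
[506.2  10.   94.6] [np.float64(2.3324822494556288), np.float64(2.332482249455747)] [508.    6.1  59.8]
[ -3.5  -2.5 -34.8]
```

```bash
python3 - <<'E'
from h import *
for r in arc([2.75,2.9,3.05,3.2,3.307,3.307],133,60): print([float(x) for x in r])
E
```

```text
[0.04, 1.92, -0.03, -8.0]
[0.47, 3.86, -0.03, -16.6]
[1.18, 5.72, -0.03, -25.2]
[2.16, 7.46, -0.03, -33.8]
[3.02, 8.6, -0.03, -39.9]
[3.02, 8.6, -0.03, -39.9]
```

Call:
carry_out(series=[0,0.05,1.9,0,-8,0,0.5,3.9,0,-16.6,0,1.2,5.7,0,-25.2,0,2.15,7.5,0,-33.8,0,3,8.6,0,-39.9,0,3,8.6,0,-39.9,0,3,8.6,0,-39.9])

```text
clock: 4.6
tcp_pos: [490.2, -83.1, 60.0]
eef_rot: [0.997, 0.082, 0.0, -0.0]
contact_force: [0.5, 1.1, 0.3]
gripper_width: 46.2
```

```bash
python3 - <<'E'
from h import *
s=manip.sense();p=s["tcp_pos"];a=np.arctan2(*(p[:2]-PV)[::-1])%6.2832;print(p,a,np.hypot(*(p[:2]-PV)),arc([3.307],133,24))
cv2.imwrite("pics/w3.png",eyes.snapshot("wrist"))
E
```

```text
[490.22248433 -83.06085833  60.01871065] 3.3050122048400614 133.15120881203168 [[np.float64(0.01), np.float64(0.03), np.float64(3.6), np.float64(-0.1)]]
```

View pics/w3.png

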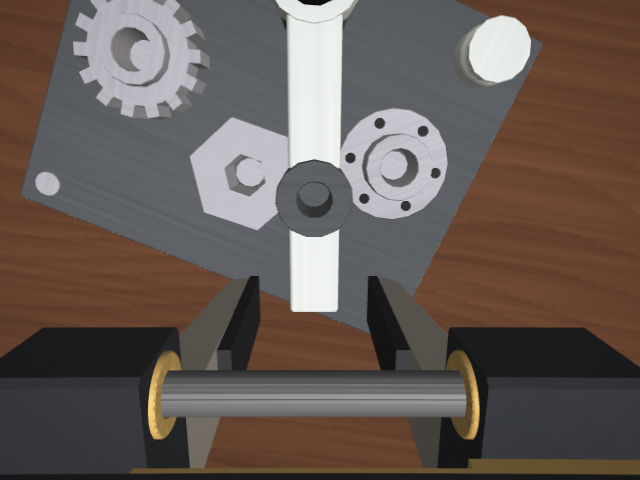

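Call:
carry_out(series=[0,0,0,1.2,0,0,0,0,2.4,0,0,0,0,3.3,0,0,0,0,3.6,0,0,0,0,3.6,0])

```text
clock: 5.28
tcp_pos: [490.1, -82.6, 23.7]
eef_rot: [0.997, 0.082, -0.0, -0.0]
contact_force: [-0.3, 0.1, -0.4]
gripper_width: 45.9
```

```bash
python3 - <<'E'
from h import *
s=manip.sense();p=s["tcp_pos"];a=np.arctan2(*(p[:2]-PV)[::-1])%6.2832;print(p,a,np.hypot(*(p[:2]-PV)),s["contact_force"])
cv2.imwrite("pics/w4.png",eyes.snapshot("wrist"))
im=eyes.snapshot("side")
cv2.imwrite("pics/d4.png",cv2.resize(im[130:300,260:420],None,fx=3.5,fy=3.5))
for r in arc(3.307-np.radians(4)*np.arange(1,11),133,24): print([float(x) for x in r])
E
```

```text
[490.11485838 -82.61106492  23.65949645] 3.3015485187913014 133.1850282199388 [-0.31032521  0.05050702 -0.37438547]
[0.01, -0.87, 0.01, 3.9]
[0.11, -1.8, 0.01, 7.9]
[0.27, -2.71, 0.01, 11.9]
[0.49, -3.61, 0.01, 15.9]
[0.78, -4.49, 0.01, 19.9]
[1.12, -5.36, 0.01, 23.9]
[1.53, -6.19, 0.02, 27.9]
[1.99, -6.99, 0.02, 31.9]
[2.51, -7.76, 0.02, 35.9]
[3.08, -8.5, 0.02, 39.9]
```

View pics/w4.png

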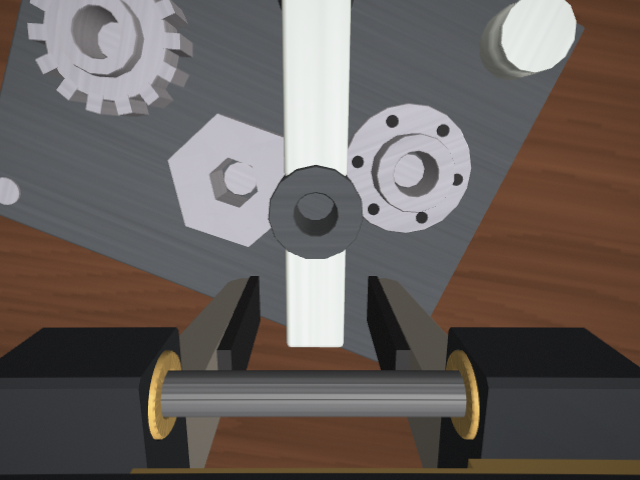

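View pics/d4.png

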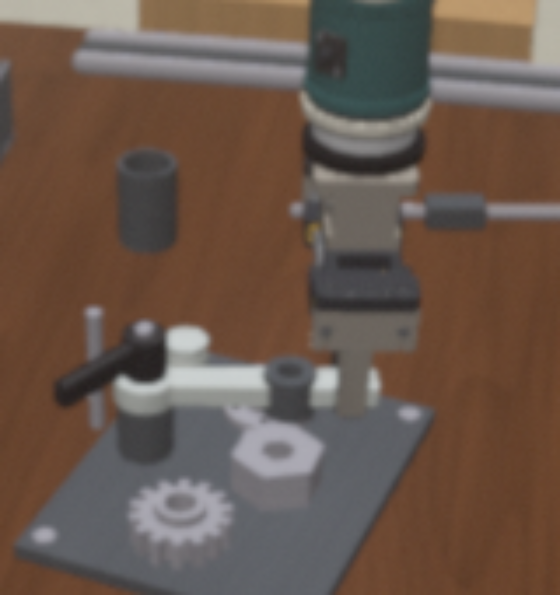

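Call:
carry_out(series=[0,0,-0.9,0,3.9,0,0.1,-1.8,0,7.9,0,0.3,-2.7,0,11.9,0,0.5,-3.6,0,15.9,0,0.8,-4.5,0,19.9,0,1.1,-5.35,0,23.9,0,1.55,-6.2,0,27.9,0,2,-7,0,31.9,0,2.5,-7.75,0,35.9,0,3.1,-8.5,0,39.9])

```text
clock: 6.62
tcp_pos: [506.9, 5.6, 24.4]
eef_rot: [0.964, -0.264, 0.0, 0.0]
contact_force: [0.8, -2.6, 0.2]
gripper_width: 45.8
```

```bash
python3 - <<'E'
from h import *
s=manip.sense();p=s["tcp_pos"];a=np.arctan2(*(p[:2]-PV)[::-1])%6.2832;print(p,a,np.hypot(*(p[:2]-PV)),s["contact_force"])
e=GA-.083+.04
for r in arc(np.linspace(a,e,10)[1:],133,24): print([float(x) for x in r])
cv2.imwrite("pics/w5.png",eyes.snapshot("wrist"))
E
```

```text
[506.9379582    5.59510385  24.44400054] 2.6128097948679483 132.79957744029446 [ 0.79524069 -2.60772503  0.20543174]
[0.01, -0.96, 0.04, 3.8]
[0.11, -1.91, 0.04, 7.9]
[0.27, -2.86, 0.04, 12.0]
[0.51, -3.79, 0.04, 16.2]
[0.81, -4.7, 0.04, 20.3]
[1.17, -5.58, 0.04, 24.4]
[1.6, -6.44, 0.04, 28.6]
[2.09, -7.27, 0.04, 32.7]
[2.63, -8.06, 0.04, 36.8]
```

View pics/w5.png

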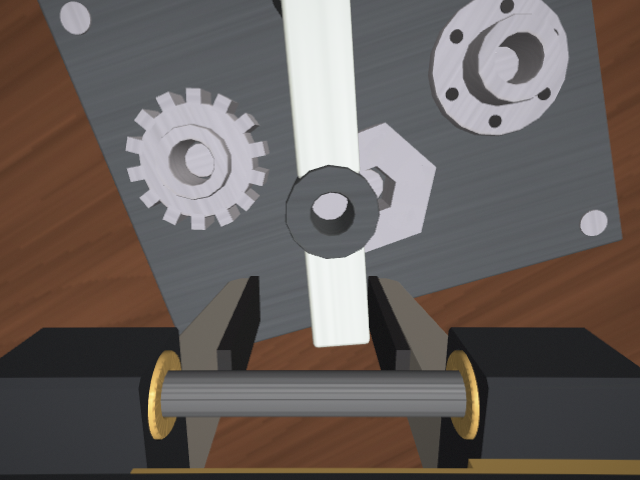

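Call:
carry_out(series=[0,0,-0.95,0,3.8,0,0.1,-1.9,0,7.9,0,0.3,-2.85,0,12,0,0.5,-3.8,0,16.2,0,0.8,-4.7,0,20.3,0,1.2,-5.6,0,24.4,0,1.6,-6.45,0,28.6,0,2.1,-7.25,0,32.7,0,2.6,-8.05,0,36.8,0,2.6,-8.05,0,36.8])

```text
clock: 7.92
tcp_pos: [571.5, 63.2, 24.8]
eef_rot: [0.832, -0.555, 0.001, -0.001]
contact_force: [-0.2, -0.5, 0.0]
gripper_width: 45.9
```

```bash
python3 - <<'E'
from h import *
import pickle
s=manip.sense();p=s["tcp_pos"];a=np.arctan2(*(p[:2]-PV)[::-1])%6.2832;print(p,a,np.hypot(*(p[:2]-PV)),s["contact_force"])
pickle.dump((p,s["eef_rot"]),open("w6.p","wb"))
im=eyes.snapshot("wrist")
cv2.imwrite("pics/w6.png",im)
im=eyes.snapshot("side");cv2.imwrite("pics/side6.png",im)
cv2.imwrite("pics/d6.png",cv2.resize(im[190:310,260:380],None,fx=5,fy=5,interpolation=cv2.INTER_CUBIC))
E
```

```text
[571.54688519  63.23904687  24.77291545] 1.9526679433314087 134.31383512781267 [-0.1582798  -0.51732874  0.02078148]
```

View pics/w6.png

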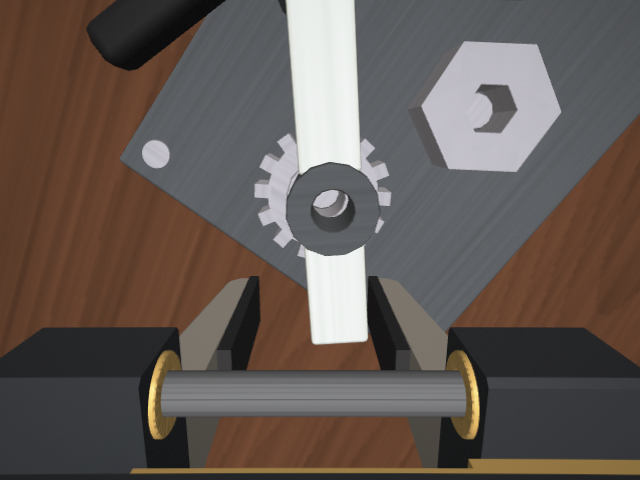

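View pics/d6.png

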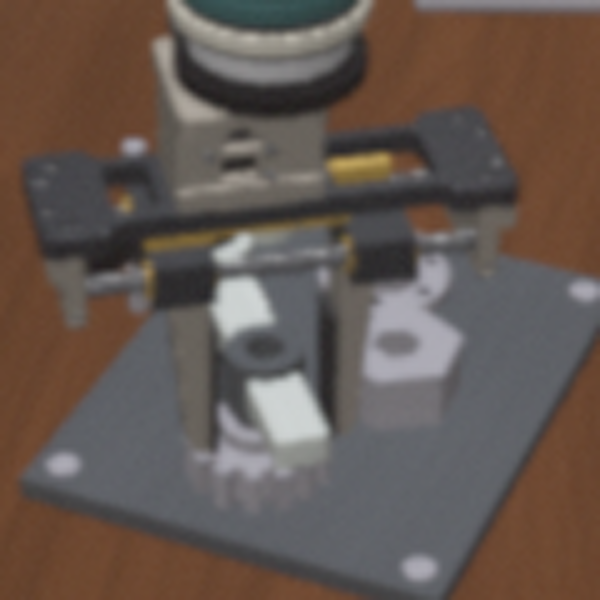

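```bash
cat >> h.py <<'E'
def bush(im,P,seed,r=60):
    x0,y0=seed; g=cv2.cvtColor(im,cv2.COLOR_BGR2GRAY)
    return None
E
python3 - <<'E'
from h import *
import pickle
np.set_printoptions(precision=1,suppress=True)
P=pickle.load(open("w6.p","rb"));im=cv2.imread("pics/w6.png")
a=cv2.resize(im[150:270,270:400],None,fx=5,fy=5,interpolation=cv2.INTER_CUBIC);cv2.imwrite("pics/w6z.png",a)
for px in((333,208.5),(333.5,207.5)):
    b=onz("wrist",px,78,P); d=b[:2]-PV; print(b,np.hypot(*d),np.arctan2(d[1],d[0]))
print("gear px pred",proj("wrist",[[581.8,24,40],[PV[0]+95*np.cos(GA),PV[1]+95*np.sin(GA),78]],P))
E
```

```text
[579.7  22.5  78. ] 93.80457459805295 2.0335807148255407
[579.7  22.1  78. ] 93.44607453971118 2.035766435037344
gear px pred [[323.8 195.5]
 [326.3 212.1]]
```

View pics/w6z.png

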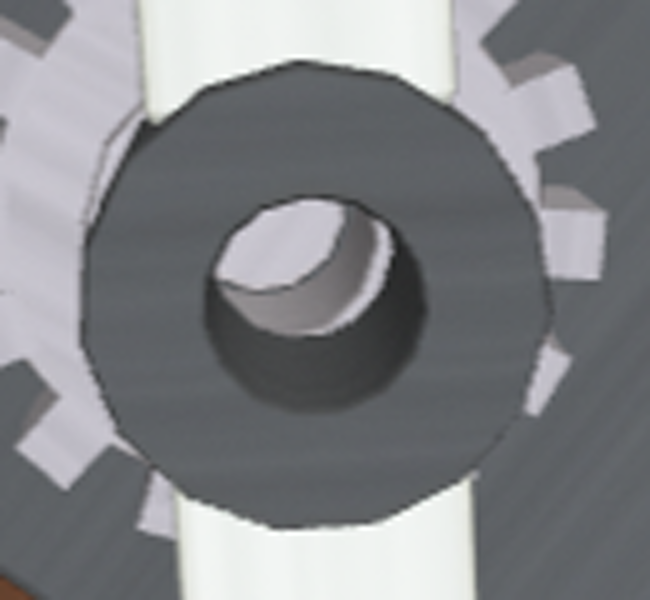

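Call:
carry_out(series=[0,0,-0.1,0,0.5,0,0,-0.2,0,0.8,0,0,-0.3,0,1.2,0,0,-0.36,0,1.5,0,0,-0.36,0,1.5,0,0,-0.36,0,1.5])

```text
clock: 8.78
tcp_pos: [574.4, 64.6, 24.8]
eef_rot: [0.825, -0.565, 0.0, -0.001]
contact_force: [-2.4, -0.8, 1.7]
gripper_width: 46.5
```

```bash
python3 - <<'E'
from h import *
import pickle
s=manip.sense();p=s["tcp_pos"];a=np.arctan2(*(p[:2]-PV)[::-1])%6.2832;print(p,a,np.hypot(*(p[:2]-PV)),s["contact_force"])
pickle.dump((p,s["eef_rot"]),open("w7.p","wb"))
im=eyes.snapshot("wrist")
cv2.imwrite("pics/w7.png",im)
a=cv2.resize(im[150:270,270:400],None,fx=5,fy=5,interpolation=cv2.INTER_CUBIC);cv2.imwrite("pics/w7z.png",a)
E
```

```text
[574.35843526  64.63329957  24.75563466] 1.9294214474674498 134.59627795491232 [-2.35529831 -0.83249715  1.65158207]
```

View pics/w7z.png

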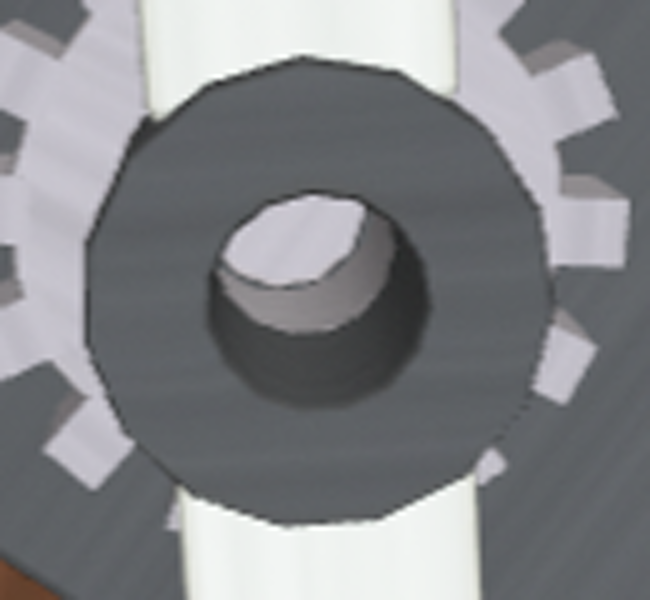

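Call:
carry_out(series=[0,0,0.3,0,0,0,0,0.7,0,0,0,0,0.9,0,0,0,0,0.9,-1,0,0,0,0.9,-4,0,0,0,0.9,-8,0,0,0,0.9,-11,0,0,0,0.9,-12,0,0,0,0.9,-12,0])

```text
clock: 9.95
tcp_pos: [566.0, 61.5, 145.1]
eef_rot: [0.825, -0.565, 0.001, -0.001]
contact_force: [-0.5, -0.4, -0.6]
gripper_width: 46.0
```

```bash
python3 - <<'E'
from h import *
import pickle
np.set_printoptions(precision=3,suppress=True)
P=pickle.load(open("w7.p","rb"));b=onz("wrist",(333.2,207.8),78,P); d=b[:2]-PV; print("before",b,np.arctan2(d[1],d[0]))
s=manip.sense();p=s["tcp_pos"];print(p,s["contact_force"],s["q"])
pickle.dump((p,s["eef_rot"]),open("w8.p","wb"))
im=eyes.snapshot("wrist");cv2.imwrite("pics/w8.png",im)
im=eyes.snapshot("side");cv2.imwrite("pics/side8.png",im)
cv2.imwrite("pics/d8.png",cv2.resize(im[200:310,260:380],None,fx=5,fy=5,interpolation=cv2.INTER_CUBIC))
E
```

```text
before [581.516  23.42   78.   ] 2.0122600631010275
[566.012  61.508 145.144] [-0.524 -0.376 -0.617] [-0.271  0.362  0.13   1.843 -0.058  0.937 -2.888]
```

View pics/w8.png

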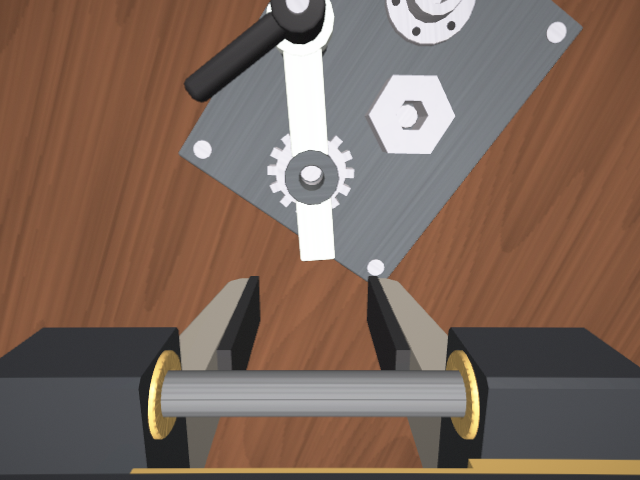

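View pics/d8.png

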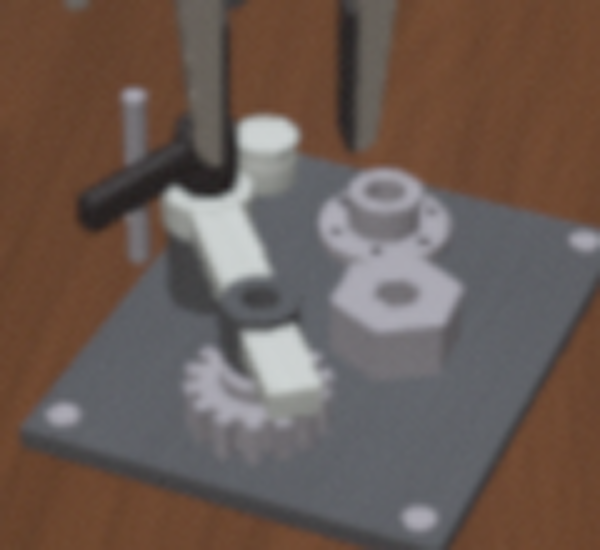

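```bash
python3 - <<'E'
from h import *
import pickle
np.set_printoptions(precision=2,suppress=True)
P=pickle.load(open("w8.p","rb"));im=cv2.imread("pics/w8.png")
z=cv2.resize(im[125:225,255:370],None,fx=6,fy=6,interpolation=cv2.INTER_CUBIC);cv2.imwrite("pics/w8z.png",z)
g=cv2.cvtColor(im,cv2.COLOR_BGR2GRAY)
b=onz("side",(311.6,259),78);print("side bush",b,"gear",onz("side",(311.2,273.2),40))
print(proj("wrist",[[581.8,24,40],[581.8,24,78]],P))
for px in((312,177),): print(onz("wrist",px,78,P))
E
```

```text
side bush [581.47  24.98  78.  ] gear [582.11  26.37  40.  ]
[[310.69 171.57]
 [310.25 176.67]]
[580.68  23.79  78.  ]
```

View pics/w8z.png

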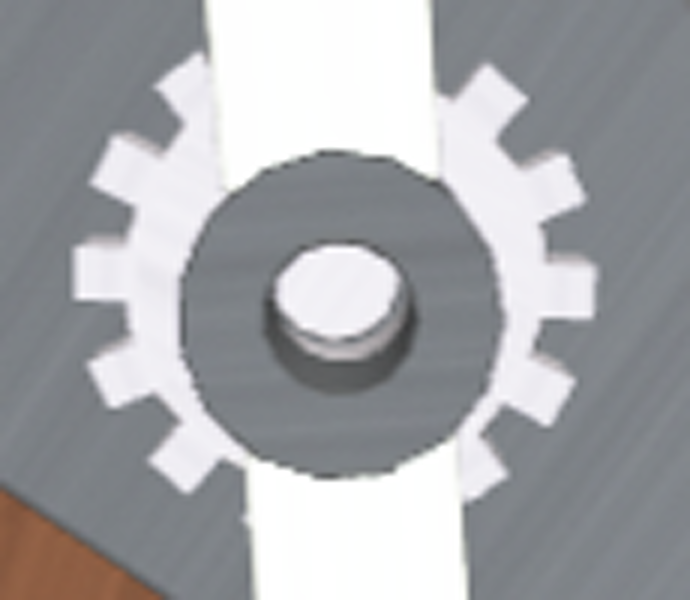

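Call:
carry_out(series=[-1,1,-0.5,0,-9,-1,2,-1,0,-18,-1,3,-1.5,0,-28,-1,4.5,-2,0,-38,-1,5.5,-2.5,0,-48,-1,6.5,-3,0,-58,-1,7.6,-3.65,0,-67,-1,7.6,-3.65,0,-69,-1,7.6,-3.65,0,-69,-1,7.6,-3.65,0,-69])

```text
clock: 11.3
tcp_pos: [625.8, 4.1, 143.2]
eef_rot: [1.0, 0.001, -0.001, -0.0]
contact_force: [0.0, -0.5, 0.6]
gripper_width: 0.6
```

```bash
python3 - <<'E'
from h import *
s=manip.sense();p=s["tcp_pos"];print(p,s["eef_rot"],s["gripper_width"],s["q"][6])
im=eyes.snapshot("wrist");cv2.imwrite("pics/w9.png",im)
o=[]
for n,(x,y) in(("side",(240,130)),("scene",(270,130))):
    im=eyes.snapshot(n);R=Ro.from_quat(s["eef_rot"]).as_matrix()
    for q in proj(n,[p,p+[0,0,36]]): cv2.circle(im,tuple(int(round(v)) for v in q),1,(0,0,255),-1)
    o.append(cv2.resize(im[y:y+150,x:x+130],None,fx=3,fy=3,interpolation=cv2.INTER_CUBIC))
cv2.imwrite("pics/c9.png",cv2.hconcat(o))
E
```

```text
[625.82270659   4.10153362 143.21382533] [ 9.99999461e-01  7.82412457e-04 -6.51046158e-04 -2.06340145e-04] 0.5978573326531499 -1.6694000760974907
```

View pics/w9.png

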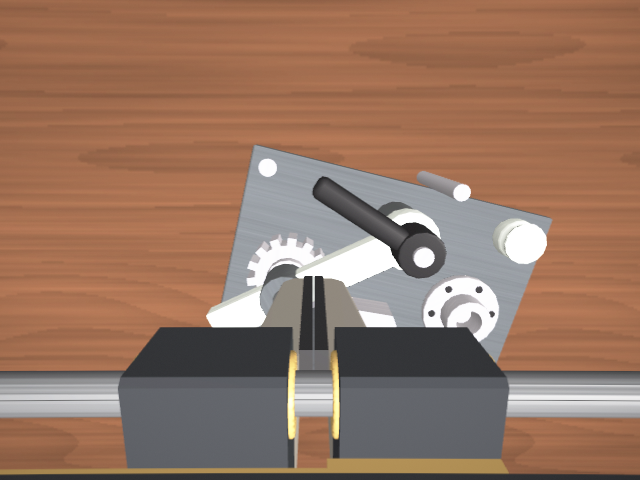

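View pics/c9.png

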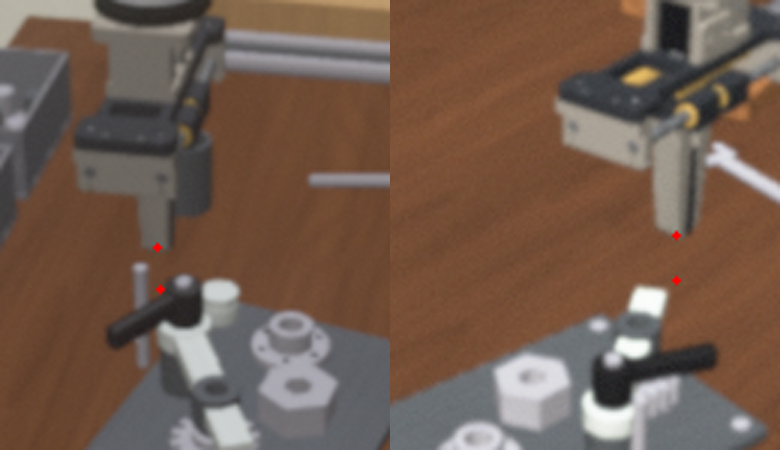

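Call:
carry_out(series=[-1,0,0,3,0,-1,0,0,6,0,-1,0,0,8,0,-1,0,0,8.9,0,-1,0,0,8.9,0,-1,0,0,8.9,0])

```text
clock: 12.2
tcp_pos: [627.0, 4.1, 55.7]
eef_rot: [1.0, 0.001, 0.001, -0.0]
contact_force: [-0.0, -0.1, 0.1]
gripper_width: 0.5
```

```bash
python3 - <<'E'
from h import *
s=manip.sense();p=s["tcp_pos"];print(p,p[:2]-PV,s["contact_force"],s["gripper_width"])
o=[]
for n,(x,y) in(("side",(240,160)),("scene",(270,180))):
    im=eyes.snapshot(n)
    o.append(cv2.resize(im[y:y+150,x:x+130],None,fx=3,fy=3,interpolation=cv2.INTER_CUBIC))
cv2.imwrite("pics/c10.png",cv2.hconcat(o))
E
```

```text
[627.04012817   4.07076477  55.67134167] [ 5.44012817 65.47076477] [-0.0135595  -0.12715671  0.11958061] 0.4859154936406938
```

View pics/c10.png

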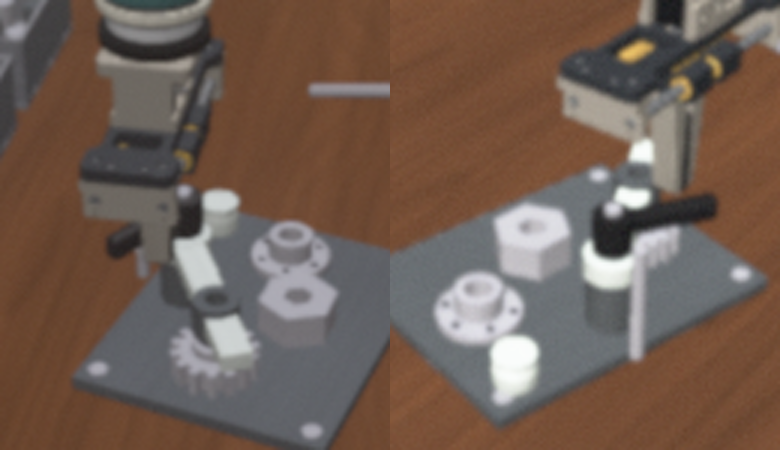

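Call:
carry_out(series=[-1,0.5,0.4,0.15,0,-1,1.4,0.7,0.15,0,-1,2.3,1,0.15,0,-1,3.1,1.5,0.15,0,-1,3.8,2.1,0.15,0,-1,4.4,2.8,0.15,0,-1,4.9,3.6,0.15,0,-1,5.2,4.2,0.15,0,-1,5.4,4.8,0.15,0,-1,5.4,4.8,0.15,0])

```text
clock: 13.55
tcp_pos: [681.7, -44.9, 54.5]
eef_rot: [1.0, 0.001, 0.001, 0.0]
contact_force: [-0.3, 0.4, 0.0]
gripper_width: 0.7
```

```bash
python3 - <<'E'
from h import *
s=manip.sense();p=s["tcp_pos"];print(p,p[:2]-PV,s["contact_force"],s["gripper_width"])
o=[]
for n,(x,y) in(("side",(240,160)),("scene",(270,180))):
    im=eyes.snapshot(n)
    o.append(cv2.resize(im[y:y+150,x:x+130],None,fx=3,fy=3,interpolation=cv2.INTER_CUBIC))
cv2.imwrite("pics/c11.png",cv2.hconcat(o)); cv2.imwrite("pics/w11.png",eyes.snapshot("wrist"))
E
```

```text
[681.68317176 -44.93107534  54.46310481] [60.08317176 16.46892466] [-0.2888455   0.39890836  0.00946083] 0.6637190297466617
```

View pics/c11.png

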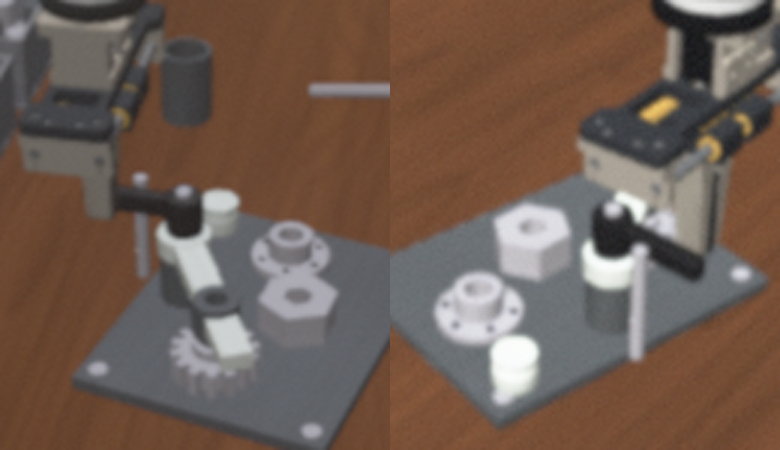

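View pics/w11.png

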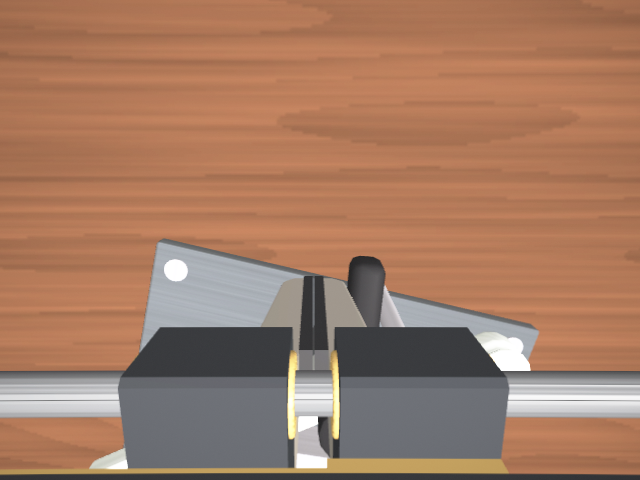

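Call:
carry_out(series=[-1,0,0.2,0,0,-1,0,0.4,0,0,-1,0,0.6,0,0,-1,0,0.6,0,0])

```text
clock: 14.2
tcp_pos: [681.8, -50.2, 54.6]
eef_rot: [1.0, 0.001, 0.002, 0.0]
contact_force: [-0.6, 3.0, 0.0]
gripper_width: 0.6
```

Call:
carry_out(series=[-1,0,0.15,0,0,-1,0,0.3,0,0,-1,0,0.3,0,0])

```text
clock: 14.58
tcp_pos: [681.8, -50.3, 54.6]
eef_rot: [1.0, 0.002, 0.001, -0.002]
contact_force: [-0.0, 6.0, 0.6]
gripper_width: 0.2
```

Call:
carry_out(series=[-1,0,0.2,0,0,-1,0,0.4,0,0,-1,0,0.5,0,0,-1,0,0.5,0,0])

```text
clock: 15.08
tcp_pos: [681.7, -50.2, 54.6]
eef_rot: [1.0, 0.003, 0.001, -0.004]
contact_force: [-1.3, 11.2, 0.3]
gripper_width: 0.3
```

```bash
python3 - <<'E'
from h import *
s=manip.sense();p=s["tcp_pos"];print(p,p[:2]-PV,s["contact_force"],s["gripper_width"])
E
```

```text
[681.73111178 -50.19868288  54.64852922] [60.13111178 11.20131712] [-1.28470672 11.21140451  0.26177711] 0.3038119635791126
```

Firmly at the stop (force rises, no motion). Back off, lift and check.

Call:
carry_out(series=[-1,0,-0.5,0,0,-1,0,-1.2,0,0,-1,0,-1.2,-3,0,-1,0,-1.2,-7,0,-1,-3,-1.2,-11,0,-1,-7,-1.2,-13,0,-1,-11,-1.2,-13,0,-1,-14,-1.2,-13,0,-1,-14,-1.2,-13,0])

```text
clock: 16.2
tcp_pos: [540.0, -41.3, 185.1]
eef_rot: [1.0, 0.002, 0.001, -0.004]
contact_force: [0.9, 0.4, -0.3]
gripper_width: -0.0
```

```bash
python3 - <<'E'
from h import *
import pickle
s=manip.sense();p=s["tcp_pos"];print(p,s["contact_force"],s["dq"])
pickle.dump((p,s["eef_rot"]),open("w12.p","wb"))
im=eyes.snapshot("wrist");cv2.imwrite("pics/w12.png",im)
o=[]
for n,(x,y) in(("side",(250,190)),("scene",(250,205))):
    im=eyes.snapshot(n);cv2.imwrite(f"pics/{n}12.png",im)
    o.append(cv2.resize(im[y:y+130,x:x+155],None,fx=2.5,fy=2.5,interpolation=cv2.INTER_CUBIC))
cv2.imwrite("pics/c12.png",cv2.hconcat(o))
E
```

```text
[540.0489981  -41.34165409 185.08288815] [ 0.86107376  0.39180324 -0.2954689 ] [-5.76175294e-03  4.12973929e-02 -2.26699700e-03 -6.24577855e-02
 -1.14388711e-03 -1.27655840e-02 -1.93473181e-05]
```

View pics/w12.png

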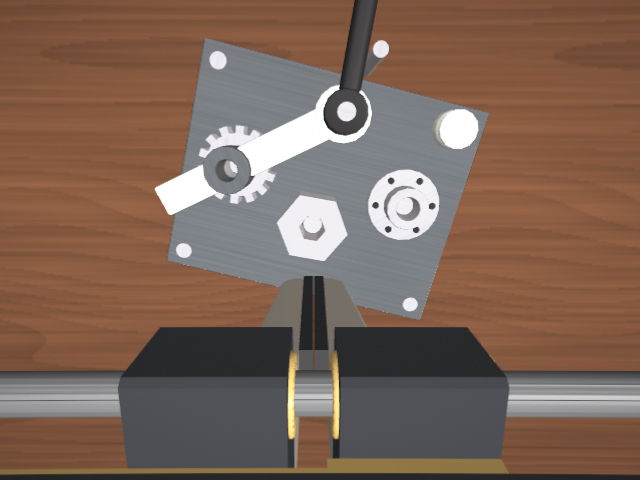

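View pics/c12.png

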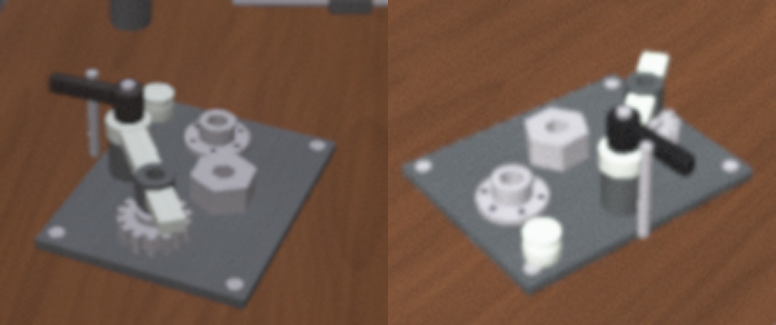

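```bash
python3 - <<'E'
from h import *
import pickle
np.set_printoptions(precision=3,suppress=True)
P=pickle.load(open("w12.p","rb"))
pv=onz("wrist",(346.5,111.5),108,P);a=onz("wrist",(367,0),104,P);d=(a-PV[0:2].tolist().__len__()*0-pv)[:2]
print("piv",pv,"lever pt",a,"lever",(np.pi/2-.238)-np.arctan2(d[1],d[0]))
for n,px in(("side",(272.5,222.8)),("scene",(250+690/2.5-155*1,205+162/2.5))):
    e=onz(n,px,95);d=e[:2]-PV;print(n,e,np.hypot(*d),1.333-np.arctan2(d[1],d[0]))
print("bush",onz("wrist",(227.5,170),78,P),"hex",onz("wrist",(312.5,227.5),40,P),"fl",onz("wrist",(403.5,205),40,P))
im=cv2.imread("pics/w12.png");cv2.imwrite("pics/w12z.png",cv2.resize(im[110:220,180:300],None,fx=5,fy=5,interpolation=cv2.INTER_CUBIC))
E
```

```text
piv [621.283 -61.418 108.   ] lever pt [686.644 -72.602 104.   ] lever 1.502278275573314
side [691.13  -72.574  95.   ] 70.42215101973301 1.49234213819713
scene [693.598 -67.805  95.   ] 72.28202671553494 1.4217239398651214
bush [581.302  22.824  78.   ] hex [530.312 -39.489  40.   ] fl [ 550.049 -115.554   40.   ]
```

View pics/w12z.png

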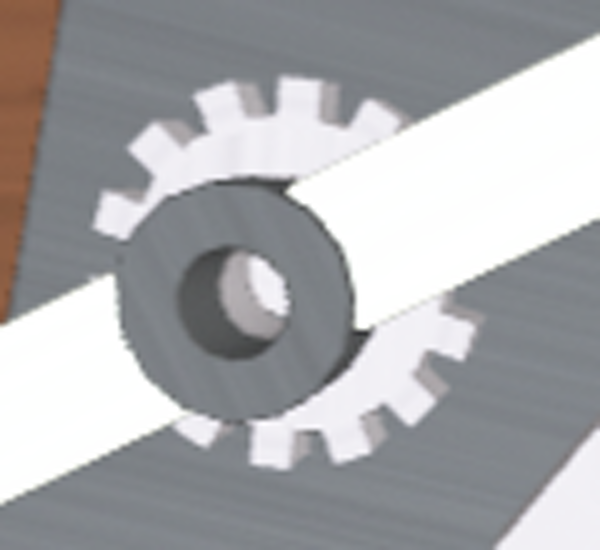

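Call:
carry_out(series=[-1,0,0,0,0,-1,0,0,0,0,-1,0,0,0,0])

```text
clock: 16.73
tcp_pos: [542.7, -40.6, 184.4]
eef_rot: [1.0, 0.003, 0.002, -0.004]
contact_force: [1.5, 0.3, -0.1]
gripper_width: 0.8
```

```bash
python3 -c "
from bench import manip
s=manip.sense();print(s['clock'],s['contact_force'],abs(s['dq']).max());print(manip.close_job())"
```

```text
16.725 [ 1.48403473  0.25657973 -0.1212592 ] 0.006559007706867435
the job is handed in; nothing more can be done
None
```

I pushed the swing arm round until its guide bush stood over the gear's bore. I then pushed the lock lever clockwise to its stop and lifted clear. The job was handed in at about 16.7 s and gives no verdict.

**Last checks**
- **Bush:** at (581.3, 22.8) mm, against the bore measured at (581.8, 24.0) mm, so about 1.3 mm off. The earlier views gave between 0.7 and 1.5 mm.
- **Lever:** about 1.50 rad from the wrist camera and 1.49 rad from the side camera. A rough reading from the scene camera gave 1.42 rad. At the stop the push force rose to 11 N with no further movement.
- **Workpieces and bystanders:** the hexagonal block read within about 2 mm of its start. The flange read about 4 mm off, but nothing went near it; I put that down to picking the spigot instead of the neck rim, and did not re-measure it. I did not measure the gear again: the arm hides its bore, but it still looks centred under the bush. Nothing else near the fixture looked moved in the last pictures, and I did not re-measure the bystanders.

**What disagreed:** the fingertips sit about 36 mm higher than the reported tool point. Because of that, my first swing passed above the arm without touching it. I corrected the height and repeated it. I pushed the arm with the gripper half open and a finger on each side of it. Only one finger was pushing, and nothing was gripped.

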